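# Close the stone-parcel case

## Robot

A 6-joint arm with a two-finger parallel gripper is mounted at the origin on the work surface. World frame = base frame: x ahead of the robot, y to its left, z up, the work surface at z = 0. Lengths are in m, angles in rad, forces in N, time in s.
With the tool pointing down it reaches from about 0.4 to 0.825 m from the base axis. Payload 7 kg.
Tool frame: the origin (TCP) lies at the centre of the arm's flange, where the gripper is bolted on; the fingertips stand 178 mm ahead of it and the grasp point (between the pads) lies 159 mm ahead of it; z points along the fingers, y is the direction in which the jaws open and shut (so a half turn about z gives the same grasp; the last joint's range is limited). The gripper opens to 88 mm and grips with 3 to 60 N. Pads are 19 mm wide; open, the fingers measure 130 mm over their backs; the gripper's body (78 mm by 193 mm) begins 47 mm behind the grasp point.
Start: joints at [-0.958, 0.359, 0.012, 0, -1.224, -0.288], TCP at [0.215, -0.64, 0.405] pointing down, gripper open.
Joint ranges: [-3.07, 3.07], [-1.43, 2.12], [-1.02, 1.25], [-3.03, 1.67], [-3.05, -0], [-3.03, 3.03]. Speed limits (rad/s): [2.39, 2.39, 3.01, 3.14, 3.14, 3.14].

## Interface

Orientations are given as [roll, pitch, yaw] about the fixed x, y, z axes, in that order (R = Rz(yaw) Ry(pitch) Rx(roll)).
In Python, from station import * gives the robot as it stands.
- The arm moves only by the tool send_rows, never from a script. Its argument "motion" is a list of rows, each an object with "offset": the shift along the tool's x, y, z in cm, a list of three; "turn": the turn about the tool's z in degrees. In form: [{"offset": [x, y, z], "turn": turn}, ...]. A call has 1 to 8 rows; each row is the pose to reach, as a shift and turn from the pose commanded when the call began, along the tool's axes at that moment; what a row does not reach only later rows make up. A row lasts 1/10 s, in which the tool goes at most 50 mm and 8.59 degrees, less where a joint would pass 70% of its speed; a pose out of reach is approached as far as the arm can. A call with a gripper value outside its range is refused whole. "hand" is the opening, from -1 (shut) to 1 (fully open), set as the call begins (left out, the last holds). The fingers move at their own pace and stop on an object; "squeeze" is the grip in N (left out, the last holds). Time passes only in rows, so rows that repeat a pose let the fingers close. It gives the time, the measured TCP pose, the force and the opening at its end, in the units of the state.
- get_state(): the state, without advancing time (a new reading comes with each control period).
- grab_frame(name): name is "scene" or "top" or "wrist"; returns a dict with "frame" (480x640x3 uint8, blue, green, red), "range_z" (480x640 float32, m along the optical axis (not along the pixel's ray), 0 where there is no reading), "vertical_fov" (degrees; the focal length in pixels is half the picture's height over the tangent of half this angle, whatever the lens; pixels are square), "cx", "cy" (the principal point, pixels), "cam_to_world" (4x4, takes a point from camera to world coordinates). Camera axes: x right, y up, looking along -z (the intrinsics and any distortion apply to the point x, -y, -z); pixel columns grow to the right and rows downward; lengths in m; the calibration is good to about 2 mm. The wrist camera is an equidistant fisheye: a pixel r from the principal point sees the ray r / f radians off the axis. A picture is of the moment at which its call begins.
- job_done(): hands the job in, once; it reports no verdict.
The state is a dict: "t": time; "q": joint angles; "qd": joint speeds; "joint_efforts": joint torques, N m; "eef_pos": TCP position; "ee_rot": TCP orientation; "force": force on the tool from outside, world axes, zero at the start; "moment": the same for the moment, N m; "width": finger opening in m.
Only numpy, scipy, OpenCV 4.12 (cv2) and the standard library are available. Lean on these libraries where they do the work, as an engineer would, in place of code of your own. Each camera call takes 0.05 s, during which the arm holds its last target. There are 200 camera calls.

## Task

Close the stone-parcel case on the jeweller's bench: push its standing blue flap over so that it folds down across the open mouth, and press it down near its crease so that the tongue slides in beneath the black retaining lip and the flap stays shut and flat when you let go. Push and press the flap on its smooth outer side only, without gripping it or touching its felt lining; nothing is to be picked up, the case stays flat on the bench where it lies, and the other things are left undisturbed.

Things in the scene. Friction and masses are not known exactly. Their poses are not given: they have to be found in the camera images.
- case: Loose light-grey moulded case, 0.75 kg, lying flat: 160 (x) x 180 (y) mm, rim 42 mm high. Origin: centre of the underside, z up. Open mouth from x = -65 to +16 mm (stone papers inside, below the rim), then a fixed flat deck at rim height to x = +80. A blue flap is hinged along its -x side, which faces the robot at yaw 0; a black lip bridges the deck (see lip_edge).
- flap_hinge (a point): Middle of the flap's hinge line, fixed on the case at x = -65, y = 0, z = 43.75 mm in its frame. The hinge runs along the case's y.
- flap (a joint): Angle of the blue panel about its hinge, rad: 0 = closed, flat along the case's +x, 0.5 mm above the rim (hard stop); pi/2 = upright; starts at 1.7 to 2.1, leaning back from the mouth. Panel 85 mm from hinge to crease, 150 mm wide, 2.5 mm thick. The hinge springs it weakly open (0.08 N m near 0), so an untucked flap lifts again when let go.
- tongue (a joint): Bend of the blue tongue about the crease, rad: 0 = in line with the panel (hard stop), growing as the tip turns to the mouth side (down, when closed). Starts at 1.3 to 1.55. The crease is stiff (0.05 N m) and stays as bent. Tongue 40 mm long from crease to tip, 95 mm wide (80 at the tip), 2.5 mm thick.
- flap_crease (a point): Middle of the crease between panel and tongue, mid-thickness, 85 mm from the hinge; x = +20, z = 43.75 mm in the case's frame when closed. With the tongue bent as at the start, the folded flap lands its tip on the deck before the lip, the crease some 30 mm up; pressing the crease down to rim height (3 to 5 N) straightens both and drives the tip forward beneath the lip.
- tongue_tip (a point): Middle of the tongue's free edge, mid-thickness, 40 mm from the crease; x = +60, z = 43.75 mm in the case's frame when closed and tucked, 13 mm in beneath the lip. Let go, the tucked flap springs up some 0.06 rad until the tongue bears on the lip's underside, and stays there. A half-tucked one may spring out. The tongue slides easily on the deck.
- lip_edge (a point): Middle of the black lip's leading edge (underside), on the case at x = +47, y = 0, z = 52 mm in its frame. The lip is a strap 142 mm long (y), x = +47 to +67 mm, 2.5 mm thick, its underside 7.5 mm above the deck (10 mm at the raised leading edge), on feet at y = +-65 mm.
- puck: Bystander: loose dark-grey setting disc with small stones on it, 84 mm across, 22 mm high. Origin: centre of its underside.
- ring_cone: Bystander: loose small wooden cone with a gold ring on it, base 44 mm across, 71 mm high. Origin: centre of its underside.
- loupe: Bystander: loose folding loupe lying flat, 66 x 32 mm, 15 mm high. Origin: under the centre of its lens.
- tweezers: Bystander: steel tweezers lying flat, 143 mm long along their x, 14 mm wide, 8 mm high. Origin: about their middle, on the bench.
- hammer: Bystander: small hammer with a wooden handle lying along its x, 220 mm long, 26 mm high. Origin: middle of its length, on the bench.
- bur_block: Bystander: loose dark wooden block with burs standing in it, 70 x 110 mm, 62 mm high with the burs. Origin: centre of its underside.
- ring_clamp: Bystander: wooden ring clamp lying along its x, 160 mm long, 30 mm thick. Origin: about its middle, on the bench.
- lining: Dark felt pad on the flap's inner (mouth) side, 66 mm by 130 mm, 4 mm thick, from 8 to 74 mm from the hinge; it turns with the flap and is not to be touched. Origin: middle of the pad's face that is stuck to the panel.

How it is judged:
By the outcome, as a careful person would: the job done as asked, in the order asked, and still so for the second after the job is handed in, with the robot touching nothing.
It also fails if it takes over 40 s, if anything falls off the work surface, if the arm or the gripper's body presses on something with over 40 N, if the wrist force passes 120 N, or if a joint passes its speed limit or range.

## Working session

There is one attempt and no reset: what is moved stays moved. The work goes in short steps, Python scripts to look and compute and a tool call to move; the robot and the scene stay as the last step left them, time stands still between calls to the robot, and variables do not carry over. Pictures are saved under pics/ and viewed, about 8 in all and at most 12, crops included, and the job is handed in when it is done.

Besides the shell and the picture viewer there is one more tool, called after ">>>" as a command line: name --argument value ..., lists and objects as JSON in quotes. send_rows: Moves the arm, as the interface text tells. Its arguments: {"type":"object","properties":{"motion":{"type":"array"},"hand":{"type":"number"},"squeeze":{"type":"number"}},"required":["motion"]}

```bash
ls; mkdir -p pics
cat > h.py <<'E'
from station import *
import numpy as np, cv2
def cloud(d):
    h,w=d["range_z"].shape; f=h/2/np.tan(np.radians(d["vertical_fov"])/2)
    v,u=np.mgrid[:h,:w]; z=d["range_z"].astype(float)
    P=np.stack([(u-d["cx"])/f*z,-(v-d["cy"])/f*z,-z,np.ones_like(z)],-1)
    W=(P@np.array(d["cam_to_world"]).T)[...,:3]; W[z==0]=np.nan
    return W
E
python3 - <<'E'
from h import *
s=get_state(); print(s)
for n in ("scene","top"):
    d=grab_frame(n); cv2.imwrite(f"pics/{n}0.png",d["frame"]); np.savez(f"{n}0.npz",**d)
    print(n,d["vertical_fov"],d["cx"],d["cy"],np.round(d["cam_to_world"],3).tolist(), (d["range_z"]==0).mean())
E
```

```text
pics
{'t': 0.0, 'q': array([-9.57904311e-01,  3.59400541e-01,  1.10792471e-02, -3.39995837e-04,
       -1.22411559e+00, -2.88085801e-01]), 'qd': array([ 0.00063266,  0.00066458,  0.00065411,  0.00192643, -0.00067509,
        0.00180023]), 'joint_efforts': array([ 1.17770705e-04, -5.82722032e+01,  2.93058336e+01,  6.99735403e+00,
        6.91729132e-03, -1.60240966e-04]), 'eef_pos': array([ 0.21533948, -0.63953135,  0.40372432]), 'ee_rot': array([ 3.13992889e+00, -1.59707029e-04, -2.81690209e+00]), 'force': array([ 0.17145409, -0.84365536, -0.8345634 ]), 'moment': array([-0.03916349,  0.00358681,  0.03252187]), 'width': 0.08730574351309718}
scene 44.469275547380484 323.601858675736 237.1106191372743 [[0.864, -0.264, 0.429, 1.262], [0.504, 0.486, -0.715, -1.241], [-0.02, 0.834, 0.552, 0.992], [0.0, 0.0, 0.0, 1.0]] 0.020999348958333334
top 47.293845832834506 305.17823858091674 241.01427797014406 [[0.021, 0.985, -0.171, 0.313], [-1.0, 0.022, 0.005, 0.015], [0.008, 0.171, 0.985, 1.414], [0.0, 0.0, 0.0, 1.0]] 0.003909505208333333
```

View pics/scene0.png

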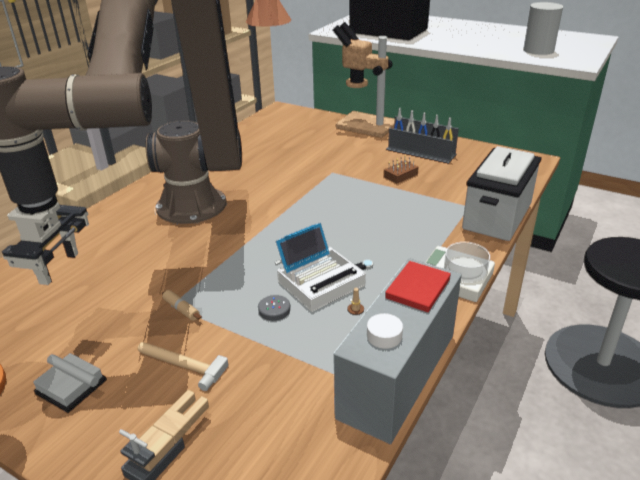

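View pics/top0.png

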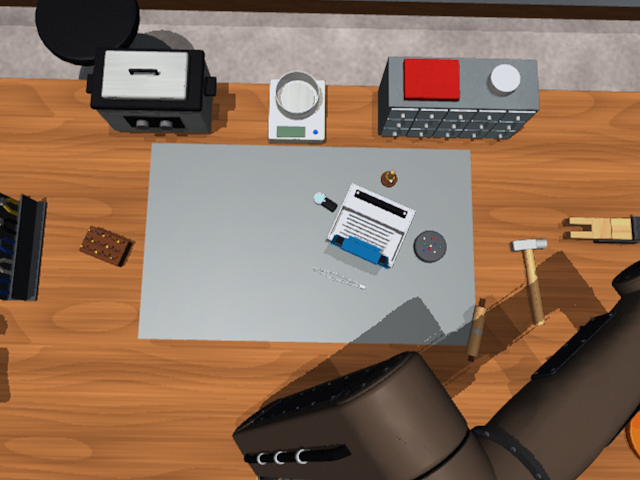

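The scene picture shows the case at about (320,278) with its flap standing (305,247). In the top view the case is at (370,225) and the flap at (362,250), with the puck (430,246), loupe (325,201), cone (389,178) and tweezers (340,278) around it.

Run:
```python
from h import *
out={}
for n in ("scene","top"):
    d=np.load(f"{n}0.npz"); W=cloud(d); im=d["frame"]; hsv=cv2.cvtColor(im,cv2.COLOR_BGR2HSV)
    reg=(W[...,2]>0.004)&(W[...,0]>.35)&(W[...,0]<.75)&(W[...,1]>-.3)&(W[...,1]<.15)
    # case: light grey points near rim height
    rim=reg&(hsv[...,1]<40)&(hsv[...,2]>150)&(abs(W[...,2]-.042)<.006)
    k=cv2.connectedComponentsWithStats(rim.astype(np.uint8))
    P=W[rim]; r=cv2.minAreaRect((P[:,:2]*1000).astype(np.float32)); print(n,"rim n",len(P),"z",np.median(P[:,2]),r,np.round(cv2.boxPoints(r)).tolist())
    blue=reg&(hsv[...,0]>95)&(hsv[...,0]<115)&(hsv[...,1]>130)&(W[...,2]>.046)
    B=W[blue]; print("blue",len(B),B.min(0).round(3),B.max(0).round(3)); np.save(n+"_blue.npy",B)
    low=reg&~rim&~blue
    nc,l,st,c=cv2.connectedComponentsWithStats(((reg)&(W[...,2]<.09)).astype(np.uint8))
    for i in range(1,nc):
        if st[i,4]>25:
            Q=W[l==i]; print("comp",st[i],Q.min(0).round(3),Q.max(0).round(3))
```

```text
scene rim n 881 z 0.040515025235933755 ((626.5739135742188, -170.20053100585938), (184.88540649414062, 219.47923278808594), 66.2075424194336) [[489.0, -211.0], [690.0, -299.0], [764.0, -130.0], [563.0, -41.0]]
blue 344 [ 0.479 -0.202  0.046] [ 0.571 -0.052  0.144]
comp [ 275  233   98   82 4337] [ 0.413 -0.273  0.004] [0.749 0.049 0.09 ]
comp [265 295  25  12 133] [ 0.514 -0.3    0.016] [ 0.588 -0.272  0.026]
top rim n 1337 z 0.040718955308514326 ((620.4380493164062, -169.04364013671875), (179.8197021484375, 207.18446350097656), 66.7748031616211) [[490.0, -211.0], [680.0, -293.0], [751.0, -127.0], [561.0, -46.0]]
blue 722 [ 0.477 -0.198  0.047] [ 0.671 -0.053  0.145]
comp [381 170  16  19 164] [ 0.705 -0.23   0.004] [ 0.749 -0.189  0.072]
comp [ 326  183   92   86 3232] [ 0.489 -0.284  0.004] [ 0.717 -0.045  0.09 ]
comp [313 193  25  21 242] [ 0.634 -0.073  0.004] [ 0.687 -0.009  0.022]
comp [413 231  13  31 257] [ 0.511 -0.3    0.004] [ 0.591 -0.272  0.031]
```

Run:
```python
from h import *
for n in ("scene","top"):
    d=np.load(f"{n}0.npz"); W=cloud(d); im=d["frame"]; hsv=cv2.cvtColor(im,cv2.COLOR_BGR2HSV)
    rim=(hsv[...,1]<40)&(hsv[...,2]>140)&(W[...,2]>.034)&(W[...,2]<.056)&(W[...,0]>.45)&(W[...,0]<.75)&(W[...,1]>-.32)&(W[...,1]<0)
    nc,l,st,c=cv2.connectedComponentsWithStats(cv2.morphologyEx(rim.astype(np.uint8),cv2.MORPH_CLOSE,np.ones((5,5))))
    i=1+st[1:,4].argmax(); P=W[(l==i)&rim]
    r=cv2.minAreaRect((P[:,:2]*1000).astype(np.float32)); print(n,len(P),r,np.round(cv2.boxPoints(r),1).tolist())
    B=np.load(n+"_blue.npy"); B=B[(B[:,0]<.6)]
    yaw=np.radians(-23.2); a=np.array([np.cos(yaw),np.sin(yaw)]); b=np.array([-a[1],a[0]])
    Q=P[:,:2]@np.stack([a,b],1)*1000
    print(" rim x' pct",np.percentile(Q[:,0],[0,1,2,50,98,99,100]).round(1),"y'",np.percentile(Q[:,1],[0,1,2,50,98,99,100]).round(1))
    C=np.c_[B[:,:2]@a,B[:,:2]@b,B[:,2]]*1000
    for z0 in range(46,146,10):
        m=abs(C[:,2]-z0-5)<5
        if m.sum()>3: print("  z",z0,m.sum(),"x'",np.percentile(C[m,0],[2,50,98]).round(1),"y'",np.percentile(C[m,1],[2,50,98]).round(1))
big=cv2.resize(np.load("top0.npz")["frame"][165:300,300:460],None,fx=5,fy=4.4,interpolation=cv2.INTER_CUBIC)
cv2.imwrite("pics/topcrop.png",big)
```

```text
scene 1033 ((603.2574462890625, -159.19723510742188), (188.05006408691406, 167.93145751953125), 66.20753479003906) [[488.5, -211.39999389648438], [642.2000122070312, -279.1000061035156], [718.0, -107.0], [564.4000244140625, -39.29999923706055]]
 rim x' pct [532.3 539.1 543.1 657.4 696.  696.7 701.9] y' [-2.400e+00 -1.000e-01  5.000e-01  7.790e+01  1.793e+02  1.800e+02
  1.857e+02]
  z 46 72 x' [538.9 548.5 554.2] y' [ 19.7  81.9 163.3]
  z 56 21 x' [536.8 542.3 555.4] y' [ 19.8  26.3 162.6]
  z 66 21 x' [528.1 538.7 542.3] y' [ 16.6  24.4 162. ]
  z 76 18 x' [525.2 530.8 537.1] y' [ 17.5  24.7 164.4]
  z 86 18 x' [521.6 526.6 534.6] y' [ 19.6  24.2 163.8]
  z 96 23 x' [511.2 521.5 527.7] y' [ 18.9  25.6 163.6]
  z 106 99 x' [509.7 515.5 520.7] y' [ 20.2  86.7 162.5]
  z 116 16 x' [513.9 517.5 522.5] y' [ 22.8  53.2 141.6]
  z 126 22 x' [520.7 529.8 536.7] y' [ 43.6  69.  129.7]
  z 136 34 x' [536.7 543.4 549.1] y' [ 50.5  90.  127.9]
top 1554 ((598.81689453125, -159.79556274414062), (180.12867736816406, 160.6386260986328), 66.93157196044922) [[489.6000061035156, -211.1999969482422], [637.4000244140625, -274.1000061035156], [708.0, -108.4000015258789], [560.2000122070312, -45.5]]
 rim x' pct [532.8 537.5 541.6 647.4 691.1 691.9 693.6] y' [ -1.    0.    0.7  88.  177.7 178.3 179. ]
  z 46 10 x' [542.7 545.3 548.1] y' [ 18.8 156.2 163.2]
  z 56 10 x' [538.  541.2 546.2] y' [ 17.9  81.6 161.9]
  z 66 12 x' [532.1 534.8 540. ] y' [ 18.2 146.7 162.9]
  z 76 9 x' [528.9 529.6 536.1] y' [ 17.9 137.7 161.9]
  z 86 10 x' [522.6 525.5 530.4] y' [ 19.9 147.3 162.9]
  z 96 10 x' [517.4 519.8 522.9] y' [ 16.7 143.6 161.5]
  z 106 36 x' [510.6 514.7 519.3] y' [ 17.3  86.6 161.6]
  z 116 194 x' [509.2 514.4 525.2] y' [ 35.9  91.1 146.7]
  z 126 296 x' [513.2 527.2 540.7] y' [ 44.5  89.5 134.9]
  z 136 132 x' [529.6 538.8 543.8] y' [ 50.4  86.  128.8]
```

View pics/topcrop.png

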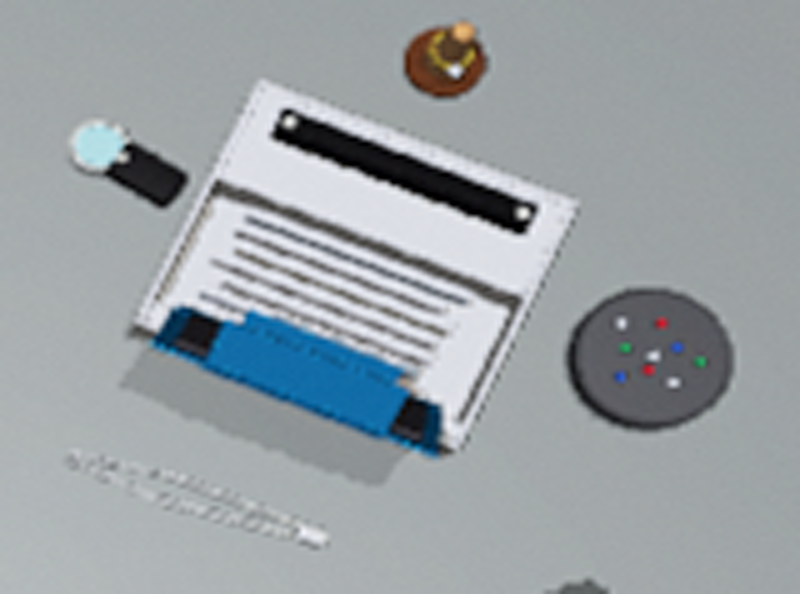

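The case centre is about (0.598, -0.159) m with yaw about -23.2°. The flap stands at about 2.02 rad with its crease near z = 120 mm, so I'll bring shut fingers in behind it, jaw axis along the hinge.

```bash
cat >> h.py <<'E'
from scipy.spatial.transform import Rotation as Rn
YAW=np.radians(-23.2); C0=np.array([598.2,-159.0]); A=np.array([np.cos(YAW),np.sin(YAW)]); Bv=np.array([-A[1],A[0]])
def tipcase(s):  # fingertip in case frame, mm
    p=np.array(s["eef_pos"])*1000; R=Rn.from_euler("xyz",s["ee_rot"]).as_matrix(); t=p+178*R[:,2]
    return np.r_[(t[:2]-C0)@A,(t[:2]-C0)@Bv,t[2]]
def goal(*c):   # cm offset in current tool axes, deg turn
    s=get_state(); R=Rn.from_euler("xyz",s["ee_rot"]).as_matrix()
    w=np.r_[C0+A*c[0]+Bv*c[1],c[2]+178]
    yaw=np.degrees(s["ee_rot"][2]); turn=(yaw-156.8+180)%360-180
    print("off",(R.T@(w-1000*np.array(s["eef_pos"]))/10).round(2),"turn",round(turn,1))
E
python3 - <<'E'
from h import *
print(tipcase(get_state())); goal(-135,0,222); goal(-135,0,95)
E
```

```text
[-162.76284941 -592.34002989  225.81488917]
off [-41.55  42.33   0.44] turn 41.8
off [-41.55  42.31  13.14] turn 41.8
```

>>> send_rows --motion '[{"offset": [-2,2,0],"turn": 5},{"offset": [-5,5,0],"turn": 11},{"offset": [-8,8,0],"turn": 17},{"offset": [-11,11,0],"turn": 23},{"offset": [-14,14,0],"turn": 29},{"offset": [-17,17,0],"turn": 35},{"offset": [-20,20,0],"turn": 41.8},{"offset": [-23,23,0],"turn": 41.8}]' --hand -1

```text
t: 0.9
eef_pos: [0.3602, -0.3467, 0.4045]
ee_rot: [3.141, -0.0, 2.733]
force: [2.4, -0.1, 0.2]
width: 0.0293
```

Run:
```python
from h import *
print(tipcase(get_state())); goal(-135,0,200)
```

```text
[-144.82358486 -266.21559717  226.48979987]
off [-0.87 26.63  2.65] turn -0.2
```

>>> send_rows --motion '[{"offset": [-0.2,3,0],"turn": 0},{"offset": [-0.3,7,0],"turn": 0},{"offset": [-0.5,11,0],"turn": 0},{"offset": [-0.7,15,0.5],"turn": 0},{"offset": [-0.8,19,1],"turn": 0},{"offset": [-0.8,23,2],"turn": 0},{"offset": [-0.8,26,2.5],"turn": 0},{"offset": [-0.8,26,2.5],"turn": 0}]'

```text
t: 1.7
eef_pos: [0.4706, -0.1099, 0.3787]
ee_rot: [-3.141, -0.001, 2.74]
force: [-0.8, -0.7, 0.5]
width: 0.0003
```

Run:
```python
from h import *
s=get_state(); print(tipcase(s),s["force"],s["width"]); goal(-135,0,95)
for n in ("top",):
    d=grab_frame("top"); cv2.imwrite("pics/top1.png",d["frame"][150:390,200:520])
d=grab_frame("scene"); cv2.imwrite("pics/scene1.png",cv2.resize(d["frame"][160:360,200:440],None,fx=3,fy=3))
```

```text
[-136.88828291   -5.21704808  200.67232844] [-0.75316239 -0.70566208  0.49203951] 0.00025960283050371983
off [-0.18  0.52 10.57] turn 0.2
```

View pics/scene1.png

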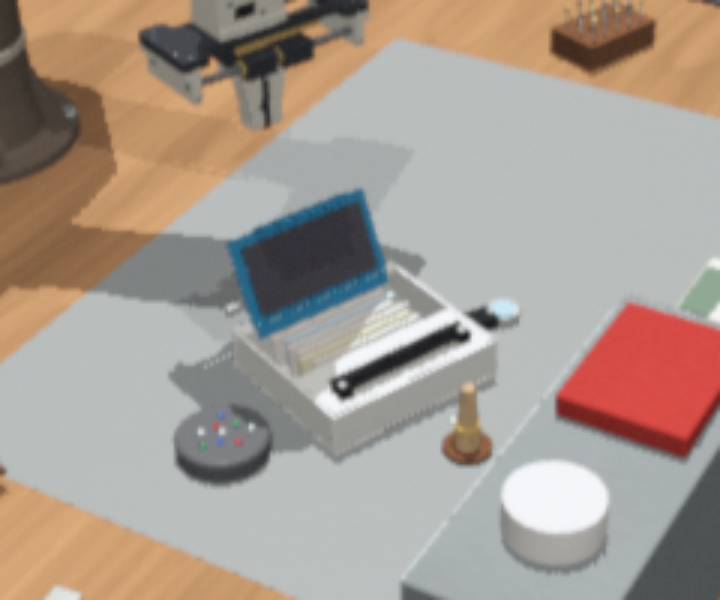

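The shut gripper hangs behind the flap (about (265,100) in the crop), with the flap at (310,260) and nothing disturbed. Lowering it behind the flap's outer side.

>>> send_rows --motion '[{"offset": [0,0.3,2],"turn": 0},{"offset": [0,0.5,5],"turn": 0},{"offset": [0,0.5,8],"turn": 0},{"offset": [0,0.5,10.5],"turn": 0},{"offset": [0,0.5,10.5],"turn": 0}]'

```text
t: 2.3
eef_pos: [0.47, -0.1089, 0.272]
ee_rot: [-3.139, -0.005, 2.735]
force: [-0.3, -0.5, -0.2]
width: 0.0002
```

Run:
```python
from h import *
s=get_state(); print(tipcase(s),s["force"]); goal(-76,0,95);goal(-30,0,95)
```

```text
[-138.52754138   -5.00588491   94.00166581] [-0.34195796 -0.52225681 -0.22618593]
off [-6.16  0.46 -0.13] turn -0.1
off [-10.76   0.47  -0.16] turn -0.1
```

>>> send_rows --motion '[{"offset": [-1,0.2,0],"turn": 0},{"offset": [-1.8,0.4,0],"turn": 0},{"offset": [-2.5,0.4,0],"turn": 0},{"offset": [-3.2,0.4,0],"turn": 0},{"offset": [-3.9,0.4,0],"turn": 0},{"offset": [-4.6,0.4,0],"turn": 0},{"offset": [-5.3,0.4,0],"turn": 0},{"offset": [-6,0.4,0],"turn": 0}]'

```text
t: 3.1
eef_pos: [0.5289, -0.1281, 0.2746]
ee_rot: [-3.142, -0.0, 2.737]
force: [-0.1, 0.8, 0.2]
width: 0.0003
```

Run:
```python
from h import *
s=get_state(); print(tipcase(s),s["force"]); goal(-30,0,95)
d=grab_frame("scene"); cv2.imwrite("pics/scene2.png",cv2.resize(d["frame"][180:340,220:420],None,fx=3,fy=3))
```

```text
[-75.87883403   1.11781335  96.63659583] [-0.10958906  0.81331482  0.22559037]
off [-4.59 -0.11  0.16] turn 0.0
```

View pics/scene2.png

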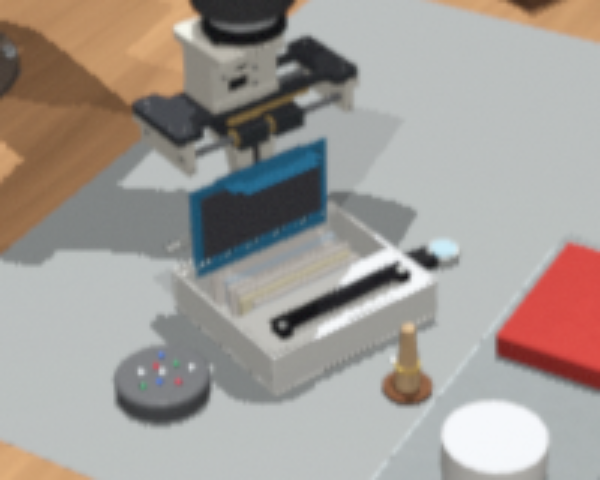

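The panel is upright (crop (260,205)) with the fingers behind it on the smooth side. Folding it over along an arc.

>>> send_rows --motion '[{"offset": [-0.8,0,0],"turn": 0},{"offset": [-1.6,0,0],"turn": 0},{"offset": [-2.4,0,0],"turn": 0},{"offset": [-3.2,0,0],"turn": 0},{"offset": [-4.0,0,0],"turn": 0},{"offset": [-4.7,0,0.1],"turn": 0},{"offset": [-5.5,0,0.4],"turn": 0},{"offset": [-6.3,0,0.7],"turn": 0}]'

```text
t: 3.95
eef_pos: [0.5869, -0.1529, 0.2674]
ee_rot: [3.142, 0.0, 2.737]
force: [-1.2, 0.2, -0.1]
width: 0.0001
```

Run:
```python
from h import *
s=get_state(); print(tipcase(s),s["force"]); goal(-4,0,78)
d=grab_frame("scene"); cv2.imwrite("pics/scene3.png",cv2.resize(d["frame"][180:340,220:420],None,fx=3,fy=3))
```

```text
[-12.76133803   1.14571007  89.43337762] [-1.17502604  0.18265943 -0.11966672]
off [-0.88 -0.11  1.14] turn 0.0
```

View pics/scene3.png

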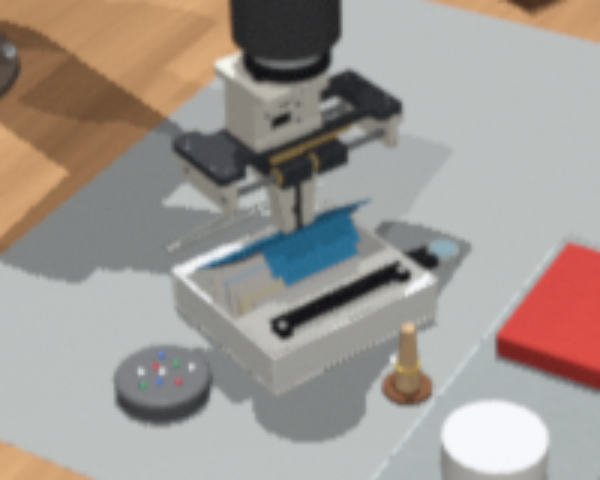

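The flap is folded to about 35°, with the tongue hanging down toward the deck (crop (315,250)). I'll lower on to about 15° next.

>>> send_rows --motion '[{"offset": [-0.5,0,0.5],"turn": 0},{"offset": [-0.9,-0.1,1.0],"turn": 0},{"offset": [-1.2,-0.1,1.3],"turn": 0},{"offset": [-1.5,-0.1,1.6],"turn": 0},{"offset": [-1.6,-0.1,1.8],"turn": 0},{"offset": [-1.7,-0.1,2.0],"turn": 0},{"offset": [-1.75,-0.1,2.3],"turn": 0},{"offset": [-1.75,-0.1,2.3],"turn": 0}]'

```text
t: 4.8
eef_pos: [0.6017, -0.1605, 0.2442]
ee_rot: [-3.141, -0.001, 2.737]
force: [-2.1, -0.2, 1.1]
width: 0.0004
```

Run:
```python
from h import *
s=get_state(); print(tipcase(s),s["force"]); goal(7.5,0,47)
d=grab_frame("scene"); cv2.imwrite("pics/scene4.png",cv2.resize(d["frame"][180:340,220:420],None,fx=3,fy=3))
```

```text
[ 3.64167026 -0.08009551 66.15128426] [-2.10757335 -0.20966595  1.07589945]
off [-0.37  0.    1.91] turn 0.0
```

View pics/scene4.png

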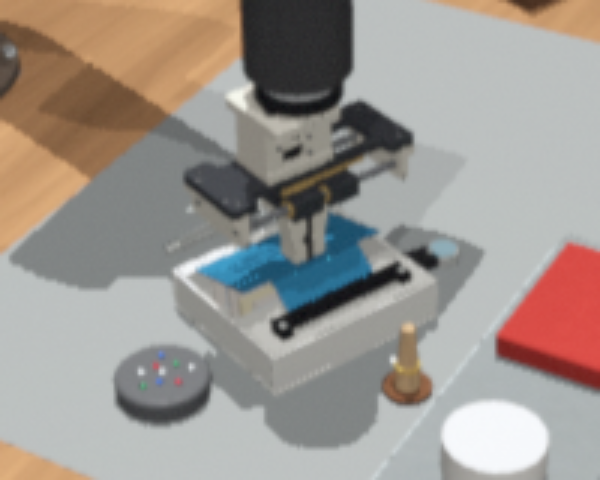

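The tongue's tip is landing on the deck just short of the lip (crop (325,290)), and the force is still small. Pressing on in small steps.

>>> send_rows --motion '[{"offset": [-0.1,0,0.2],"turn": 0},{"offset": [-0.2,0,0.4],"turn": 0},{"offset": [-0.25,0,0.6],"turn": 0},{"offset": [-0.3,0,0.8],"turn": 0},{"offset": [-0.35,0,1.0],"turn": 0},{"offset": [-0.35,0,1.2],"turn": 0},{"offset": [-0.35,0,1.4],"turn": 0},{"offset": [-0.35,0,1.4],"turn": 0}]'

```text
t: 5.65
eef_pos: [0.6056, -0.1619, 0.2306]
ee_rot: [3.141, 0.001, 2.737]
force: [-1.4, -0.7, 2.2]
width: 0.0002
```

Run:
```python
from h import *
s=get_state(); print(tipcase(s),s["force"]); goal(7.5,0,45)
d=grab_frame("scene"); cv2.imwrite("pics/scene5.png",cv2.resize(d["frame"][200:320,250:400],None,fx=4,fy=4))
```

```text
[ 8.06275048  0.23642203 52.55088834] [-1.40864372 -0.70762917  2.15384351]
off [ 0.04 -0.02  0.76] turn 0.0
```

View pics/scene5.png

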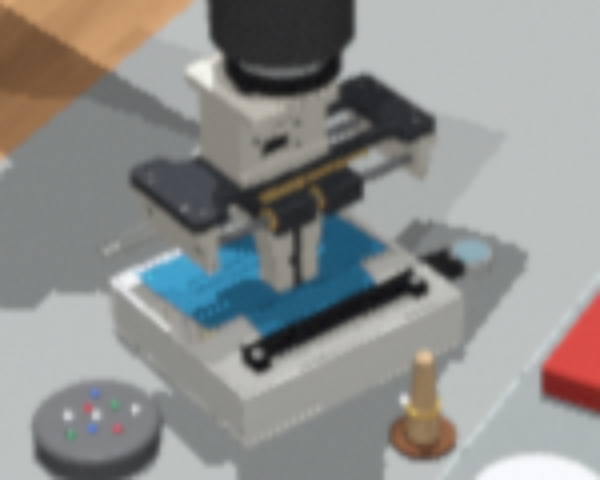

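The tongue is now at or under the lip's front edge (crop (310,315)), at about 2 N. Pressing the last millimetres.

>>> send_rows --motion '[{"offset": [0,0,0.15],"turn": 0},{"offset": [0,0,0.3],"turn": 0},{"offset": [0,0,0.45],"turn": 0},{"offset": [0,0,0.6],"turn": 0},{"offset": [0,0,0.7],"turn": 0},{"offset": [0,0,0.7],"turn": 0}]'

```text
t: 6.3
eef_pos: [0.6055, -0.1618, 0.2237]
ee_rot: [3.141, 0.001, 2.737]
force: [1.7, -0.6, 2.8]
width: 0.0006
```

Run:
```python
from h import *
s=get_state(); print(tipcase(s),s["force"])
```

```text
[ 7.91782506  0.34717376 45.67051926] [ 1.72944416 -0.56448459  2.83676299]
```

>>> send_rows --motion '[{"offset": [0,0,0.05],"turn": 0},{"offset": [0,0,0.1],"turn": 0},{"offset": [0,0,0.1],"turn": 0}]'

```text
t: 6.6
eef_pos: [0.6055, -0.1618, 0.2233]
ee_rot: [3.141, 0.001, 2.737]
force: [1.6, -1.3, 5.9]
width: 0.0004
```

>>> send_rows --motion '[{"offset": [0,0,0.05],"turn": 0},{"offset": [0,0,0.05],"turn": 0},{"offset": [0,0,0.05],"turn": 0}]'

```text
t: 6.9
eef_pos: [0.6054, -0.1618, 0.2232]
ee_rot: [3.141, 0.001, 2.737]
force: [0.1, -0.4, 9.8]
width: 0.0007
```

The panel is on its hard stop: force climbing to 10 N, tip at about 45 mm. Lifting off.

>>> send_rows --motion '[{"offset": [0,0,-0.3],"turn": 0},{"offset": [0,0,-0.8],"turn": 0},{"offset": [0,0,-2],"turn": 0},{"offset": [0,0,-4],"turn": 0},{"offset": [0,0,-7],"turn": 0},{"offset": [1,0,-10],"turn": 0},{"offset": [4,0,-13],"turn": 0},{"offset": [8,0,-15],"turn": 0}]'

```text
t: 7.7
eef_pos: [0.5317, -0.1303, 0.3743]
ee_rot: [3.141, 0.002, 2.736]
force: [-0.2, 0.8, 0.9]
width: 0.0006
```

>>> send_rows --motion '[{"offset": [4,0,0],"turn": 0},{"offset": [8,0,0],"turn": 0},{"offset": [10,0,0],"turn": 0},{"offset": [10,0,0],"turn": 0}]'

```text
t: 8.1
eef_pos: [0.4371, -0.0905, 0.3732]
ee_rot: [3.14, 0.001, 2.738]
force: [0.3, -1.4, 0.7]
width: 0.0001
```

Run:
```python
from h import *
s=get_state(); print(tipcase(s),s["force"])
for n,(r0,r1,c0,c1) in {"scene":(200,320,250,400),"top":(150,300,290,470)}.items():
    d=grab_frame(n); cv2.imwrite(f"pics/{n}6.png",cv2.resize(d["frame"][r0:r1,c0:c1],None,fx=4,fy=4)); np.savez(n+"6.npz",**d)
    W=cloud(d)
    for k in "06":
        D=np.load(f"{n}{k}.npz"); W=cloud(D)*1000; hsv=cv2.cvtColor(D["frame"],cv2.COLOR_BGR2HSV)
        X=(W[...,:2]-C0)@A; Y=(W[...,:2]-C0)@Bv; Z=W[...,2]
        m=(hsv[...,1]<40)&(hsv[...,2]>140)&(Z>34)&(Z<48)&(abs(X)<90)&(abs(Y)<100)
        print(n,k,"case X",np.percentile(X[m],[1,99]).round(1),"Y",np.percentile(Y[m],[1,99]).round(1), cv2.minAreaRect(W[m][:,:2].astype(np.float32)))
    b=(hsv[...,0]>95)&(hsv[...,0]<115)&(hsv[...,1]>130)&(abs(X)<90)&(abs(Y)<100)&(Z>35)
    for x0 in range(-70,60,10):
        q=b&(X>=x0)&(X<x0+10)
        if q.sum()>5: print("  x",x0,q.sum(),"z",np.percentile(Z[q],[5,50,95]).round(1))
    print("  blue maxX",np.percentile(X[b],99.5).round(1))
    k=(hsv[...,2]<50)&(abs(X-57)<20)&(abs(Y)<75)&(Z>45); print("  black X",np.percentile(X[k],[2,98]).round(1),np.median(Z[k]).round(1))
```

```text
[-174.92987536   -0.30330605  195.23838758] [ 0.3406622  -1.44215218  0.74257228]
scene 0 case X [-73.5  84.3] Y [-89.6  90.5] ((603.2574462890625, -159.19723510742188), (188.05006408691406, 167.93145751953125), 66.20753479003906)
scene 6 case X [-76.5  85.3] Y [-89.9  90.8] ((602.2634887695312, -161.4285888671875), (184.18948364257812, 167.87550354003906), 66.68770599365234)
  x -70 85 z [38.8 42.  44.4]
  x -60 95 z [41.6 44.  47.5]
  x -50 114 z [41.6 44.8 47.3]
  x -40 114 z [40.5 44.7 47.8]
  x -30 111 z [42.1 45.5 48.4]
  x -20 113 z [41.8 45.4 48.4]
  x -10 111 z [42.3 46.7 49.7]
  x 0 121 z [43.4 46.2 49.7]
  x 10 117 z [43.5 47.  50.2]
  x 20 81 z [43.3 47.2 50.2]
  x 30 71 z [44.  46.9 49.5]
  x 40 35 z [46.4 48.9 52.2]
  blue maxX 46.3
  black X [49.9 70.5] 51.2
top 0 case X [-75.1  79.4] Y [-89.5  88.8] ((598.81689453125, -159.79556274414062), (180.12867736816406, 160.6386260986328), 66.93157196044922)
top 6 case X [-62.7  80.3] Y [-89.7  89. ] ((602.718994140625, -161.6851348876953), (180.84213256835938, 152.57691955566406), 67.2220458984375)
  x -60 14 z [41.8 43.6 45.8]
  x -50 35 z [38.9 45.  49.7]
  x -40 48 z [39.4 44.7 48.3]
  x -30 51 z [40.2 45.1 50. ]
  x -20 61 z [40.2 45.4 50.1]
  x -10 75 z [41.  45.1 49.8]
  x 0 80 z [41.9 46.2 51.5]
  x 10 99 z [41.7 46.2 51.6]
  x 20 116 z [41.7 47.1 51.3]
  x 30 137 z [42.  47.6 52.1]
  x 40 147 z [42.8 48.1 54.6]
  blue maxX 49.5
  black X [49.  66.2] 51.0
```

View pics/scene6.png

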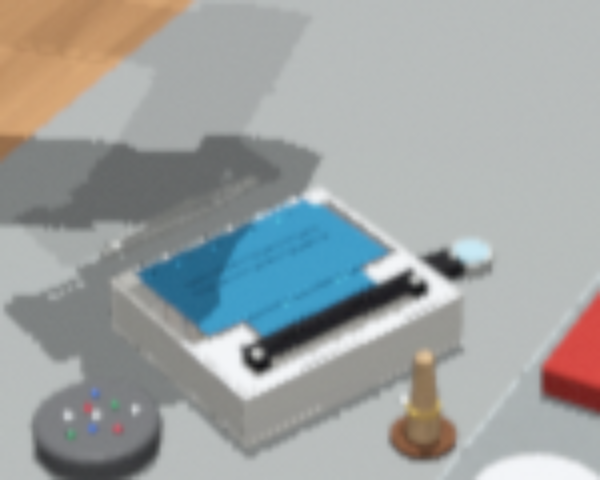

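View pics/top6.png

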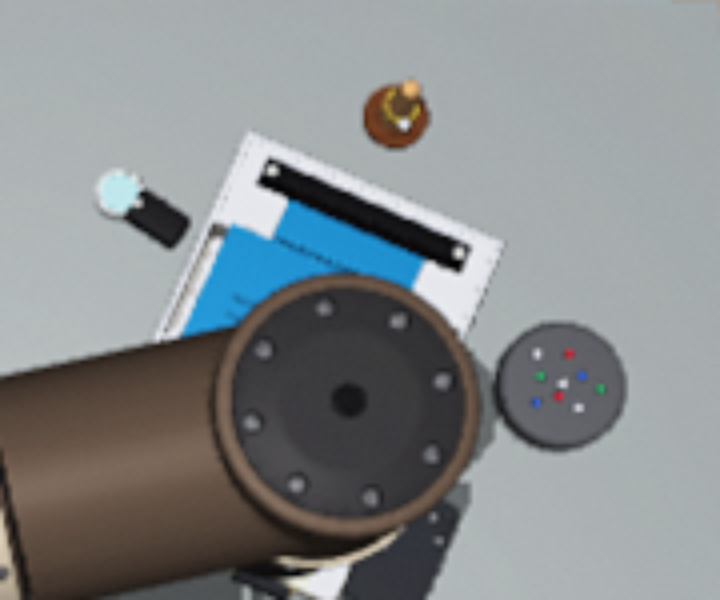

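The flap lies flat with its tongue under the black lip (scene crop (320,315), top crop (350,235)). It has stayed so for over a second since release, and the case is within a millimetre of where it was. Handing in.

```bash
python3 -c "
from h import *
s=get_state(); print(s['t'],s['force']); print(job_done())"
```

```text
8.2 [ 0.56672136 -0.35250694  1.07024297]
the job is handed in; nothing more can be done
None
```

The case is shut: the flap lies flat across the mouth with its tongue under the black lip, and I handed the job in at t = 8.2 s. I pushed it over with the shut fingertips on its smooth outer side. I then pressed beside the crease until the panel met its stop, at about 10 N, and lifted clear.

**Final checks**, about 1 s after letting go:
- **Flap:** it stayed down, rising about 0.04 rad (panel about 44 mm high at the hinge, 47 mm at the crease). I expected about 0.06 rad, but the depth reading scatters by 3 to 5 mm.
- **Tongue:** the visible blue runs right up to the lip's front edge in both views. How far it goes in underneath cannot be seen.
- **Case:** it moved by no more than about 1 mm as measured from its edges, though part of it was hidden by the arm in the last top view.
- **Bystanders:** the puck, cone and loupe look unmoved in both views. I checked these by eye only, and the tweezers, hammer, bur block and ring clamp were not checked in the last pictures.

No check failed.

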